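# Tap a handle onto a file tang

## Task

The file in the ball vise has lost its handle. Take the yellow handle out of the red tool block, set its socket on the bare tang and let go of it, then pick up the mallet and drive the handle fully home against the file's shoulder with at least two separate taps of the mallet on its butt. Finally put the mallet back down on the bench and let it go, without disturbing the other things on the mat.

Things in the scene. Friction and masses are not known exactly. Their poses are not given: they have to be found in the camera images.
- file: Steel file clamped in the vise, bare tang up, leaning 30 deg from vertical, roughly towards the robot. Fixed. Origin: centre of its shoulder (16 mm along y, 4 mm along x), where the tang begins, 154 mm above the mat; +z along the tang to its tip. The tang is a round taper 42 mm long, 10.4 mm across at the shoulder, 5.6 mm near its rounded tip. The blade goes on below the shoulder.
- tang_tip (a point): Tip of the tang, 42 mm from the shoulder along the file's +z.
- vise: Silver-grey ball-joint vise, fixed to the mat. Origin: centre of its round base's underside (116 mm across), on the mat; z up, x and y level. The head leans 30 deg to -x; the file is 31 mm to the +y side. Jaws 84 mm wide along y, 49 mm over both, their top 16 mm below the file's shoulder as measured along the blade; a screw with a cross bar sticks out 85 mm towards -x and down, below the jaws' top.
- handle: Yellow file handle with steel ferrule, 104 mm long, 80 g, upright in the block, socket down. Origin: centre of the socket's mouth; +z along its axis to the flat butt. Neck 22 mm across up to 36 mm from the mouth, 28 mm across from 48 mm on. Socket: tapered hole 46 mm deep, 9.6 mm wide at the mouth. A light push leaves it stuck 4 to 12 mm short of the shoulder; brisk taps (0.1 m/s) or some 25 N on the butt drive it home.
- handle_butt (a point): Centre of the handle's flat butt face, 104 mm from the socket's mouth along the handle's +z.
- block: Red tool block, 60 mm along x, 150 mm along y, 45 mm high, fixed; origin under its centre. The handle stands in the middle hole, 36 mm deep, butt 113 mm above the mat; screwdrivers stand 52 mm to either side along y, up to 107 mm above the mat. Block and mallet stand one to the robot's left, one to its right; which differs.
- mallet: Soft-faced mallet, about 360 g, standing steadily on its white face. Head: upright cylinder 40 mm across, 70 mm high, red face up. The shaft, 20 mm across, leaves it level at mid height along -x and ends 150 mm from the head's axis. Origin: centre of the white face; +z to the red face. Balance point about 9 mm from the head's axis towards the shaft.
- mallet_mid (a point): Centre of the mallet's head, 35 mm from either face.
- mat: Blue silicone mat, 3 mm thick, 520 mm along x, 880 mm along y, fixed on the bench; origin under its centre. Vise, block and mallet stand on it.
- driver1: Blue precision screwdriver standing in the tool block, 97 mm long; bystander.
- driver2: Green precision screwdriver standing in the tool block, 97 mm long; bystander.
- spraycan: Grey and white spray can with a red nozzle, 64 mm across, 188 mm tall; bystander.
- phone: Opened phone lying flat, 148 x 72 x 8 mm; bystander.
- tweezers: Steel tweezers lying flat, 120 mm long; bystander.
- fluxjar: Small amber jar with a white lid, 48 mm across, 45 mm tall; bystander.

How it is judged:
By the outcome, as a careful person would: the job done as asked, in the order asked, and still so for the second after the job is handed in, with the robot touching nothing.
It also fails if it takes over 56 s, if anything falls off the work surface, if the arm or the gripper's body presses on something with over 40 N, if the wrist force passes 120 N, or if a joint passes its speed limit or range.

## Robot

A 6-joint arm with a two-finger parallel gripper is mounted at the origin on the work surface. World frame = base frame: x ahead of the robot, y to its left, z up, the work surface at z = 0. Lengths are in m, angles in degrees, forces in N, time in s.
With the tool pointing down it reaches from about 0.35 to 0.875 m from the base axis. Payload 4.2 kg.
Tool frame: the origin (TCP) lies midway between the tips of the shut fingers; the grasp point (between the pads) lies 19 mm behind it; z points along the fingers, y is the line along which they close (so a half turn about z gives the same grasp; the last joint's range is limited). The gripper opens to 87 mm and grips with 3 to 60 N. Pads are 19 mm wide; open, the fingers measure 117 mm over their backs; the gripper's body (75 mm by 190 mm) begins 51 mm behind the grasp point.
Start: joints at [87.582, 22.042, 0.453, 0, -68.411, -14.817], TCP at [0.185, 0.597, 0.192] pointing down, gripper open.
Joint ranges: [-179.83, 179.83], [-69.29, 118.12], [-61.27, 80.66], [-181.25, 117.63], [-171.15, -9.14], [-177.46, 177.46]. Speed limits (degrees/s): [159.86, 159.86, 180, 180, 180, 180].

## Interface

Orientations are given as [roll, pitch, yaw] about the fixed x, y, z axes, in that order (R = Rz(yaw) Ry(pitch) Rx(roll)).
In Python, from workcell import env gives the robot as it stands. The module is installed in compiled form; this text tells all that it offers. Calls block until the motion is done:
- env.goto(position, orientation): joint-space move of the TCP to a pose.
- env.move_straight(position, rotation=None, rate=0.15, force_limit=None): straight line of the TCP; rotation=None keeps the orientation; rate is the mean speed in m/s. With force_limit (N) it stops when the force on the tool has changed by that much, and returns True; else False.
- env.set_joints(angles): joint-space move.
- env.gripper_to(opening, grasp_force=None): opening from 0.0 (shut) to 1.0 (fully open); grasp_force is the grip in N (None keeps the last); returns when the fingers have stopped.
- env.dwell(seconds).
- env.inverse_kinematics(position, orientation): joint angles nearest the present ones, or None.
- env.read_state(): the state.
- env.grab_frame(name): name is "scene" or "top"; returns a dict with "image" (400x640x3 uint8, blue, green, red), "fx", "fy", "cx", "cy" (pixels), "D" ([k1, k2, p1, p2, k3] as OpenCV has them; the pictures are not rectified), "position" and "orientation" of the camera in the world. Camera axes: x right, y up, looking along -z (the intrinsics and any distortion apply to the point x, -y, -z); pixel columns grow to the right and rows downward; lengths in m; the calibration is good to about 2 mm. A picture is of the moment at which its call begins. There is no depth.
A pose or a line that the arm cannot do raises env.Unreachable and nothing moves.
- env.close_job(): hands the job in; it is judged then, once.
Trained networks look in a picture, given as the dict that the camera call returned (one of the last four; its "shot" number tells which), for a name from the list of things; names that differ only in an ending like _2 or _b are one class to them, and where a whole thing is asked for, a point or a joint stands for the part that bears it (a point fixed in the world has none). Each returns a list of dicts, best first, with "score" (0 to 1); they miss things now and then, are a little off and sometimes report something else, mostly with a low value. They report only what shows in the picture. A call takes as long as a camera call.
- env.search_frame(picture, thing): "xyz" ([x, y, z] in m, in world coordinates, good to about 4 mm: the middle of the surface that is visible of it).
- env.trace(picture, thing): "mask" (400x640 bool, what is visible of it).
The state is a dict: "clock": time; "joint_positions": joint angles; "qvel": joint speeds; "joint_torque": joint torques, N m; "position": TCP position; "tool_rot": TCP orientation; "force": force on the tool from outside, world axes, zero at the start; "wrist_torque": the same for the moment, N m; "opening": opening from 0.0 (shut) to 1.0 (fully open); "finger_force": force on a finger pad.
Only numpy, scipy, OpenCV 4.12 (cv2) and the standard library are available. Lean on these libraries where they do the work, as an engineer would, in place of code of your own. Each camera call takes 0.05 s, during which the arm holds its last target. There are 200 camera calls.

## Working session

There is one attempt and no reset: what is moved stays moved. The work goes in short steps, each a Python script; the robot and the scene stay as the last script left them, time stands still between calls to the robot, and variables do not carry over. Pictures are saved under pics/ and viewed, at most 11 in all, crops included, and the job is handed in when it is done.

```bash
mkdir -p pics; ls; python3 - <<'E'
from workcell import env
import cv2,numpy as np
np.set_printoptions(precision=4,suppress=True)
for n in("scene","top"):
    f=env.grab_frame(n); cv2.imwrite(f"pics/{n}0.png",f["image"])
    print(n,f["fx"],f["fy"],f["cx"],f["cy"],f["D"],f["position"],f["orientation"])
    for t in("file","tang_tip","vise","handle","handle_butt","block","mallet","mallet_mid","mat","driver1","driver2","spraycan","phone","tweezers","fluxjar"):
        r=env.search_frame(f,t); m=env.trace(f,t)
        c=None
        if m:
            ys,xs=np.nonzero(m[0]["mask"]); c=(xs.min(),xs.max(),ys.min(),ys.max(),len(xs))
        print(t,[(np.round(q["xyz"],4),round(q["score"],2)) for q in r[:2]],c)
s=env.read_state();print(s)
E
```

```text
pics
scene 411.14724304071433 411.14724304071433 325.6317010422339 195.9639407779783 [-0.1098  0.      0.      0.      0.    ] [1.047  0.5886 0.7506] [ 49.2974   0.2405 138.163 ]
file [(array([ 0.6824, -0.0152,  0.1058]), 0.71)] (np.int64(258), np.int64(288), np.int64(175), np.int64(234), 248)
tang_tip [(array([ 0.6823, -0.0127,  0.105 ]), 0.78)] (np.int64(340), np.int64(373), np.int64(195), np.int64(214), 160)
vise [(array([ 0.6832, -0.0283,  0.0851]), 0.84), (array([0.4571, 0.2818, 0.0956]), 0.56)] (np.int64(242), np.int64(304), np.int64(174), np.int64(252), 2690)
handle [(array([0.4522, 0.2813, 0.0969]), 0.52)] (np.int64(426), np.int64(442), np.int64(221), np.int64(250), 375)
handle_butt [(array([0.4606, 0.2824, 0.0946]), 0.71)] (np.int64(426), np.int64(441), np.int64(222), np.int64(250), 359)
block [(array([0.4653, 0.2889, 0.0485]), 0.65)] (np.int64(395), np.int64(466), np.int64(227), np.int64(282), 1970)
mallet [(array([ 0.4499, -0.2748,  0.0448]), 0.77)] (np.int64(276), np.int64(311), np.int64(128), np.int64(162), 445)
mallet_mid [(array([ 0.4503, -0.2721,  0.0456]), 0.83)] (np
[... 2398 characters left out ...]
tweezers [(array([0.4349, 0.027 , 0.0057]), 0.64)] (np.int64(312), np.int64(319), np.int64(230), np.int64(279), 241)
fluxjar [] (np.int64(243), np.int64(263), np.int64(140), np.int64(161), 357)
{'clock': 3.1, 'joint_positions': array([ 87.5848,  22.0412,   0.4542,   0.0013, -68.4115, -14.8155]), 'qvel': array([-0.0485,  0.03  ,  0.0274, -0.0134,  0.015 ,  0.1355]), 'joint_torque': array([ -0.0001, -39.0464,  18.7618,   4.2244,   0.0154,  -0.    ]), 'position': array([0.1851, 0.5969, 0.1922]), 'tool_rot': array([-179.9983,   -0.0008,  -17.2303]), 'force': array([ 0.5351, -0.6465,  0.4376]), 'wrist_torque': array([-0.0205, -0.0127, -0.0051]), 'finger_force': 0.0, 'opening': 0.9983864017012567}
```

```bash
python3 - <<'E'
import cv2
a=cv2.imread("pics/top0.png");cv2.imwrite("pics/top0c.png",cv2.resize(a[80:330,150:500],None,fx=2.28,fy=2.28,interpolation=cv2.INTER_CUBIC))
a=cv2.imread("pics/scene0.png");cv2.imwrite("pics/scene0c.png",cv2.resize(a[100:300,215:480],None,fx=3,fy=3,interpolation=cv2.INTER_CUBIC))
E
```

```text
(no output)
```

View pics/top0c.png

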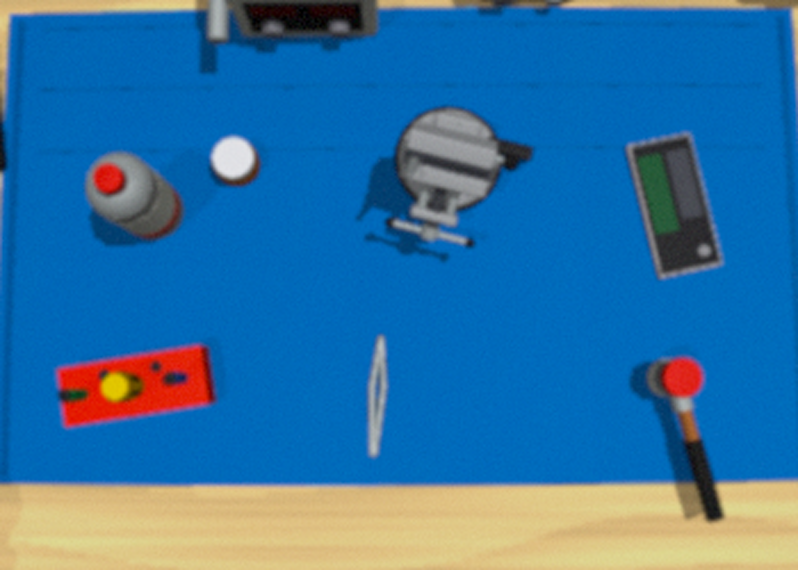

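View pics/scene0c.png

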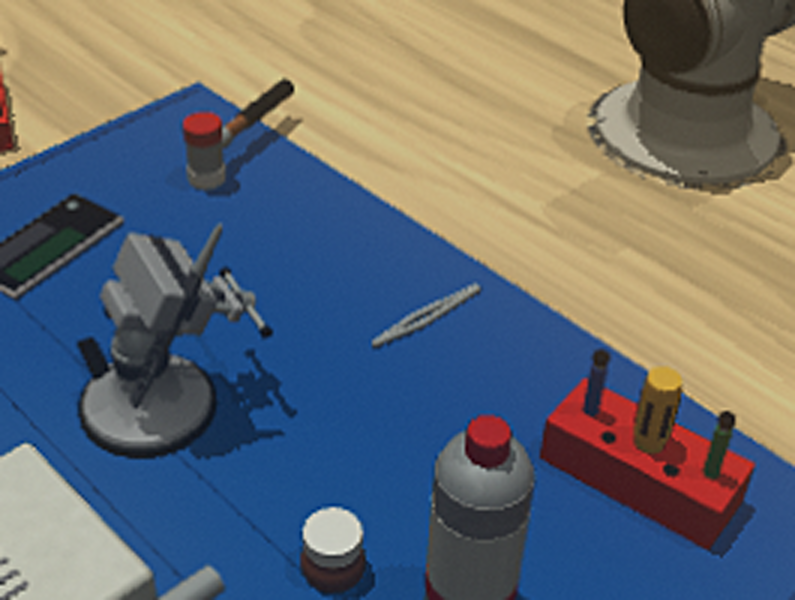

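```bash
cat > h.py <<'E'
from workcell import env
import cv2,numpy as np,json
from scipy.spatial.transform import Rotation as R
np.set_printoptions(precision=4,suppress=True)
def K(f): return np.array([[f["fx"],0,f["cx"]],[0,f["fy"],f["cy"]],[0,0,1.]])
def RM(rpy): return R.from_euler("xyz",rpy,degrees=True).as_matrix()
def proj(f,P):
    P=np.atleast_2d(P).astype(float); c=(P-f["position"])@RM(f["orientation"])
    c=c*[1,-1,-1]
    return cv2.projectPoints(c,np.zeros(3),np.zeros(3),K(f),np.array(f["D"],float))[0].reshape(-1,2)
def ray(f,uv):
    p=cv2.undistortPoints(np.array([[uv]],float),K(f),np.array(f["D"],float)).ravel()
    d=RM(f["orientation"])@np.array([p[0],-p[1],-1]); return np.array(f["position"]),d
def atz(f,uv,z):
    o,d=ray(f,uv); return o+d*(z-o[2])/d[2]
CAL={"scene":dict(fx=411.14724304071433,fy=411.14724304071433,cx=325.6317010422339,cy=195.9639407779783,D=[-0.1098,0,0,0,0],position=[1.047,.5886,.7506],orientation=[49.2974,.2405,138.163]),
"top":dict(fx=444.24305241430307,fy=444.24305241430307,cx=316.4076210043809,cy=193.39750595720702,D=[-0.0974,0,0,0,0],position=[.4531,.0131,1.0759],orientation=[6.6009,.6167,-90.3])}
def crop(img,x0,y0,w,h,s,fn):
    c=cv2.resize(img[y0:y0+h,x0:x0+w],None,fx=s,fy=s,interpolation=cv2.INTER_CUBIC)
    c=cv2.convertScaleAbs(c,alpha=1.5,beta=10)
    for i in range(0,w,10): cv2.putText(c,str(x0+i),(i*s,10),0,.35,(0,255,255)); cv2.line(c,(i*s,12),(i*s,20),(0,255,255))
    for i in range(0,h,10): cv2.putText(c,str(y0+i),(0,i*s+4),0,.35,(0,255,255)); cv2.line(c,(25,i*s),(32,i*s),(0,255,255))
    if fn: cv2.imwrite(fn,c)
    return c
E
python3 - <<'E'
from h import *
a=cv2.imread("pics/scene0.png");b=cv2.imread("pics/top0.png")
c1=crop(a,240,165,65,95,6,None);c2=crop(b,305,115,65,95,6,None)
cv2.imwrite("pics/z1.png",np.hstack([c1,c2]))
c1=crop(a,380,200,95,85,4,None);c2=crop(b,160,225,95,50,4,None);c3=crop(b,420,225,60,95,6,None)
S,T=CAL["scene"],CAL["top"]
hm=np.zeros((570,760,3),np.uint8);hm[:340,:380]=c1;hm[340:540,:380]=c2;hm[:570,400:760]=c3
cv2.imwrite("pics/z2.png",hm)
E
```

```text
(no output)
```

View pics/z1.png

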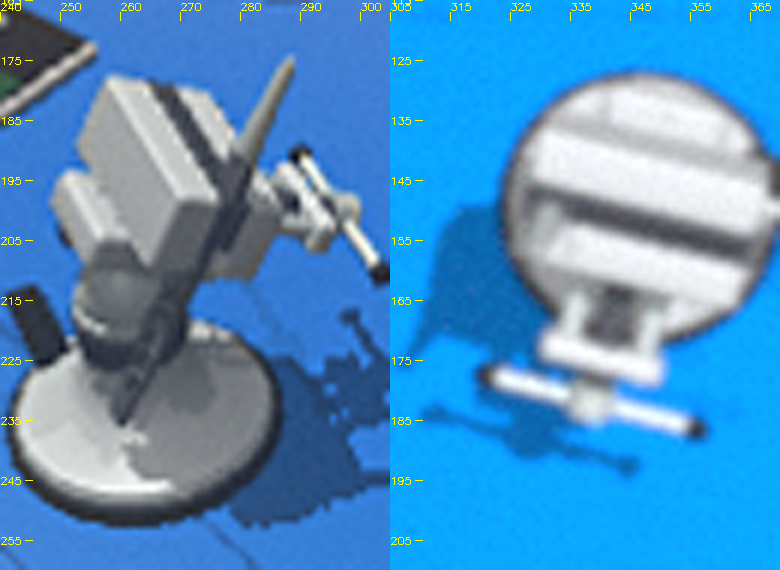

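View pics/z2.png

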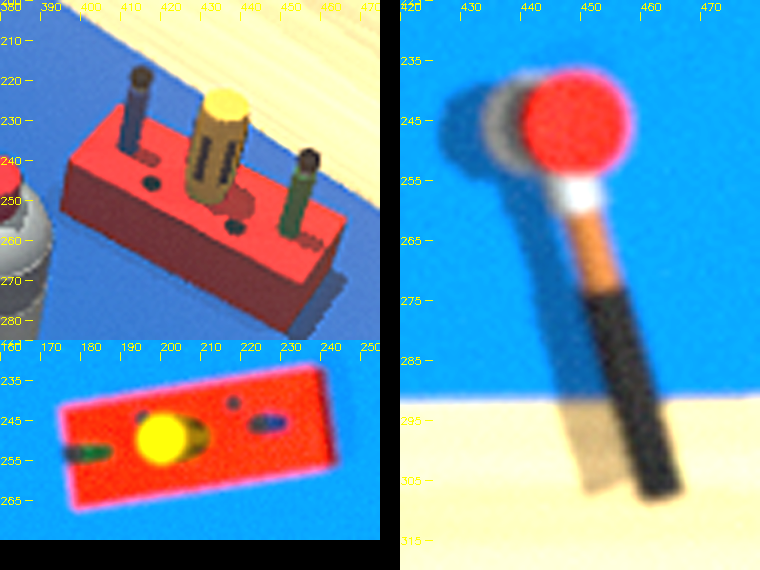

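```bash
python3 - <<'E'
from h import *
S,T=CAL["scene"],CAL["top"]
print("tip S",atz(S,(288.3,174.9),.1934),"shoulder S",atz(S,(280.5,190),.157))
print("tip/shoulder T same px",atz(T,(330.8,150.8),.1934))
print("bar",[atz(T,p,.12) for p in((320.5,177.5),(356.5,187))])
print("jaw slot",[atz(T,p,.13) for p in((333,148.5),(364,156))])
print("base circle S", [atz(S,p,.003+.012) for p in((262,232),(240.5,233),(285.5,233),(262,215.5))])
print("butt T",atz(T,(198.9,249.8),.116),"S",atz(S,(433.3,226),.116))
print("block T",[atz(T,p,.048) for p in((174.8,242.5),(236.5,232),(241,256.5),(178.5,267))])
print("block S",[atz(S,p,.048) for p in((463.5,255),(453,271),(395,240),(408,226))])
print("mallet top T",atz(T,(449.5,245.3),.073),"shaft end",[atz(T,p,.038) for p in((463,307),(451,265),(448.5,255))])
print("mallet S mid",atz(S,(283,140),.073))
m=T
for n,b in(("T",T),): print("drivers T",atz(T,(179,252.5),.09),atz(T,(226,245),.09))
print("drivers S",atz(S,(453.5,240),.11),atz(S,(412.5,219),.11))
E
```

```text
tip S [ 0.6303 -0.0043  0.1934] shoulder S [ 0.6504 -0.0109  0.157 ]
tip/shoulder T same px [ 0.6419 -0.0075  0.1934]
bar [array([0.5985, 0.0137, 0.12  ]), array([ 0.5772, -0.0642,  0.12  ])]
jaw slot [array([ 0.6605, -0.0138,  0.13  ]), array([ 0.6435, -0.0808,  0.13  ])]
base circle S [array([ 0.6891, -0.0543,  0.015 ]), array([ 0.7314, -0.0875,  0.015 ]), array([ 0.6473, -0.0122,  0.015 ]), array([ 0.6542, -0.1037,  0.015 ])]
butt T [0.4428 0.2783 0.116 ] S [0.449 0.271 0.116]
block T [array([0.4589, 0.3547, 0.048 ]), array([0.4832, 0.2094, 0.048 ]), array([0.4267, 0.1983, 0.048 ]), array([0.4022, 0.3446, 0.048 ])]
block S [array([0.4093, 0.3412, 0.048 ]), array([0.4657, 0.352 , 0.048 ]), array([0.4894, 0.2044, 0.048 ]), array([0.4308, 0.1952, 0.048 ])]
mallet top T [ 0.4493 -0.2766  0.073 ] shaft end [array([ 0.3062, -0.3145,  0.038 ]), array([ 0.4034, -0.2889,  0.038 ]), array([ 0.4267, -0.2837,  0.038 ])]
mallet S mid [ 0.4464 -0.2793  0.073 ]
drivers T [0.4364 0.3306 0.09  ] [0.4532 0.2245 0.09  ]
drivers S [0.4455 0.3237 0.11  ] [0.4602 0.2224 0.11  ]
```

```bash
cat >> h.py <<'E'
def rpy(y,z):
    y=np.array(y,float);z=np.array(z,float);z/=np.linalg.norm(z);y-=z*(y@z);y/=np.linalg.norm(y)
    return R.from_matrix(np.c_[np.cross(y,z),y,z]).as_euler("xyz",degrees=True)
def ang(a): a=np.radians(a); return np.array([np.cos(a),np.sin(a),0])
def filez(az=165): return np.r_[.5*ang(az)[:2],np.sqrt(.75)]
def st(tag=""):
    s=env.read_state();print(tag,"t%.2f"%s["clock"],s["position"],"F",s["force"],"M",s["wrist_torque"],"op%.3f"%s["opening"],"ff%.1f"%s["finger_force"]);return s
E
python3 - <<'E'
from h import *
o=rpy(ang(9.5),[0,0,-1]); o2=rpy(-ang(9.5),[0,0,-1])
for q in(o,o2): print(q,env.inverse_kinematics([.446,.275,.071],q))
fz=filez();tip=np.array([.6303,-.0043,.1934])
for y in(ang(-15),-ang(-15),ang(75),-ang(75)):
    q=rpy(y,-fz)
    print(q,env.inverse_kinematics(tip+fz*.10,q))
best=o if abs(env.inverse_kinematics([.446,.275,.071],o)[5])<abs(env.inverse_kinematics([.446,.275,.071],o2)[5]) else o2
env.goto([.446,.275,.17],best);st()
env.move_straight([.446,.275,.071],rate=.12,force_limit=8);st("down")
env.gripper_to(.0,3);st("closed3")
E
```

```text
[180.    0.   99.5] [ 49.4147  19.4758 -23.089    0.     -47.4352 140.0853]
[180.    0.  -80.5] [ 49.4147  19.4758 -23.089    0.     -47.4352 -39.9147]
[150.   0.  75.] [ 25.8872  -0.159  -32.3431  31.6183 -38.6297 117.4514]
[-150.   -0. -105.] [ 25.8872  -0.159  -32.3431  31.6183 -38.6297 -62.5486]
[180.  30. 165.] [  25.8872   -0.159   -32.3431   31.6183  -38.6297 -152.5486]
[180. -30. -15.] [ 25.8872  -0.159  -32.3431  31.6183 -38.6297  27.4514]
 t4.63 [0.446  0.2759 0.1701] F [ 0.4497  0.7695 -0.4035] M [ 0.0856 -0.0713 -0.032 ] op0.995 ff0.0
down t5.61 [0.4465 0.2756 0.0716] F [ 0.1079 -0.3905 -0.119 ] M [ 0.1043  0.0046 -0.0012] op1.001 ff0.0
closed3 t6.60 [0.446 0.275 0.071] F [ 0.1554 -0.4026  0.51  ] M [-0.0018 -0.0255  0.036 ] op0.319 ff3.0
```

```bash
python3 - <<'E'
from h import *
env.gripper_to(.0,25);st("grip")
p=env.read_state()["position"]
env.move_straight([p[0],p[1],.21],rate=.15,force_limit=15);st("up")
fz=filez();tip=np.array([.6303,-.0043,.1934]);q=rpy(-ang(-15),-fz)
env.goto(tip+fz*(.035+.059),q);s=st("pre")
S=env.grab_frame("scene");T=env.grab_frame("top")
cv2.imwrite("pics/s1.png",S["image"]);cv2.imwrite("pics/t1.png",T["image"])
m=s["position"]-fz*.059
print("pred mouth,butt S",proj(S,[m,m+fz*.104]).ravel(),"T",proj(T,[m,m+fz*.104]).ravel(),"tip T",proj(T,[tip,tip-fz*.042]).ravel())
c1=crop(S["image"],240,130,90,80,6,None);c2=crop(T["image"],305,135,40,80,6,None)
cv2.imwrite("pics/z3.png",np.hstack([c1,c2]))
E
```

```text
grip t6.82 [0.446 0.275 0.071] F [ 0.6837 -0.1834  0.3088] M [ 0.0729 -0.0254  0.0606] op0.314 ff25.0
up t7.89 [0.4453 0.2745 0.2089] F [-1.2677 -0.1909 -0.5249] M [0.0765 0.0178 0.0048] op0.314 ff25.0
pre t9.01 [0.5852 0.0084 0.2747] F [0.1724 0.0218 0.132 ] M [0.4282 1.0618 0.0484] op0.308 ff25.0
pred mouth,butt S [294.879  161.8513 315.5522 120.1369] T [326.9929 161.7567 320.1335 180.6964] tip T [329.2599 156.4268 331.4431 150.3607]
```

View pics/z3.png

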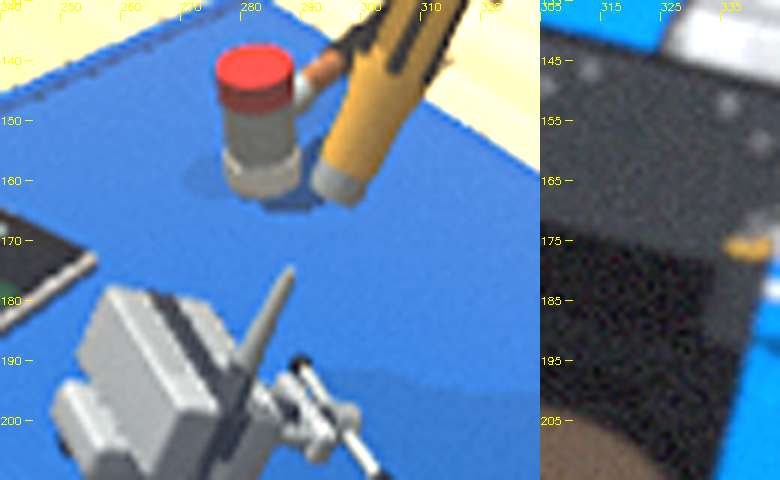

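```bash
cat > fit.py <<'E'
from h import *
from scipy.optimize import minimize
S=CAL["scene"];fz=filez();h=ang(75);e1=np.cross(h,fz)
def alpha(img):
    f=img.astype(float);r=(f[...,0]-f[...,2])/(f[...,0]+f[...,2]+1);return r
def sil(secs,box,k=8):  # secs: list of (center,radius); union of consecutive discs' hulls
    x0,y0,x1,y1=box;m=np.zeros(((y1-y0)*k,(x1-x0)*k),np.uint8)
    t=np.linspace(0,2*np.pi,40,endpoint=False);u=np.cos(t)[:,None]*h+np.sin(t)[:,None]*e1
    P=[proj(S,c+r*u) for c,r in secs]
    for a,b in zip(P[:-1],P[1:]):
        q=(np.vstack([a,b])+.5-[x0,y0])*k-.5
        cv2.fillConvexPoly(m,np.round(cv2.convexHull(q.astype(np.float32))*16).astype(np.int32),1,shift=4)
    m=cv2.resize(m.astype(np.float32),(x1-x0,y1-y0),interpolation=cv2.INTER_AREA)
    return cv2.GaussianBlur(m,(0,0),.6)
def tang(tip): return [(tip-fz*d,r) for d,r in((.042,.0052),(.002,.0028),(.0007,.002),(0,.0008))]
def handle(m): return [(m,.011),(m+fz*.036,.011),(m+fz*.048,.014),(m+fz*.07,.014)]
def fit(img,model,box,p0):
    a=alpha(img)[box[1]:box[3],box[0]:box[2]];bg=np.percentile(a,90)
    a=np.clip(1-a/bg,0,1)
    def cost(p): return ((sil(model(p),box)-a)**2).sum()
    best=min((minimize(cost,np.array(p0)+d,method="Nelder-Mead",options=dict(initial_simplex=np.array(p0)+d+np.array([[0,0],[.002,0],[0,.002]]))) for d in([0,0],[.003,.003],[-.003,.003],[.003,-.003],[-.003,-.003])),key=lambda r:r.fun)
    return best.x,best.fun,cost(p0)
E
python3 - <<'E'
from fit import *
a0=cv2.imread("pics/scene0.png");a1=cv2.imread("pics/s1.png")
tip0=np.array([.6303,-.0043,.1934]);m=np.array([.5852,.0084,.2747])-fz*.059
for a in(a0,a1): print("tip (h,horizontal-lean)",fit(a,lambda p:tang(tip0+p[0]*h+p[1]*ang(165)),(280,168,298,184),[0,0]))
print("handle (h,e1)",fit(a1,lambda p:handle(m+p[0]*h+p[1]*e1),(291,150,311,170),[0,0]))
print(e1)
E
```

```text
tip (h,horizontal-lean) (array([-0.0018,  0.0001]), np.float64(1.7388367027421208), np.float64(3.881980262240191))
tip (h,horizontal-lean) (array([-0.0018,  0.    ]), np.float64(1.7159745301476388), np.float64(3.9071750681236495))
handle (h,e1) (array([-0.0035, -0.0028]), np.float64(3.7059182609923345), np.float64(5.605224292419296))
[ 0.8365 -0.2241  0.5   ]
```

```bash
python3 - <<'E'
from fit import *
tip0=np.array([.6303,-.0043,.1934]);tipS=tip0-.0018*h
c=.0017*h+.0028*e1
env.move_straight(tip0+c+fz*(.012+.059),rate=.06,force_limit=8);s=st("near")
f=env.grab_frame("scene");cv2.imwrite("pics/s2.png",f["image"])
m=s["position"]-fz*.059
b=proj(S,[m])[0];x,y=int(b[0]),int(b[1])
r=fit(f["image"],lambda p:handle(m+p[0]*h+p[1]*e1),(x-5,y-13,x+14,y+4),[-.0035,-.0028]);print(r)
d=tipS-(m+r[0][0]*h+r[0][1]*e1);print("rel h,e1,fz",d@h,d@e1,d@fz)
crop(f["image"],265,130,60,70,8,"pics/z4.png")
E
```

```text
near t9.64 [0.5988 0.0057 0.2557] F [-0.6397  0.2332  0.0108] M [0.4039 1.0591 0.0086] op0.311 ff25.0
(array([-0.004 , -0.0025]), np.float64(33.99189556785057), np.float64(34.796638672230614))
rel h,e1,fz 0.0007269992366528458 -5.434362375690994e-05 -0.011443381345165022
```

View pics/z4.png

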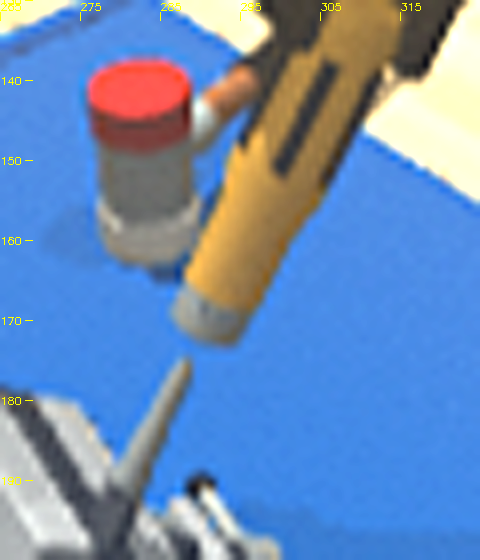

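```bash
python3 - <<'E'
from fit import *
p=np.array([.6303,-.0043,.1934])+.0021*h+.0028*e1
hit=env.move_straight(p+fz*(-.046+.059),rate=.04,force_limit=10);s=st("push %s"%hit)
d=s["position"]-p;print("mouth past tip (fz)",d@fz-.059,"lat",d@h,d@e1)
E
```

```text
push True t10.81 [ 0.621  -0.0016  0.2118] F [ 1.1884 -1.9941 -1.216 ] M [ 0.0382  0.4915 -0.0847] op0.312 ff25.0
mouth past tip (fz) -0.03823198074202945 lat -0.0019397784211608211 -0.001991931714610224
```

```bash
python3 - <<'E'
from fit import *
env.gripper_to(1.0);s=st("open")
env.move_straight(s["position"]+fz*.085,rate=.12,force_limit=8);st("back")
q=rpy(ang(104.9),[0,0,-1]);print(env.inverse_kinematics([.448,-.278,.13],q))
env.goto([.448,-.278,.13],q);st("over mallet")
S1=env.grab_frame("scene");T1=env.grab_frame("top");cv2.imwrite("pics/s3.png",S1["image"]);cv2.imwrite("pics/t3.png",T1["image"])
c1=crop(S1["image"],250,110,75,100,5,None);c2=crop(T1["image"],300,120,75,100,5,None)
cv2.imwrite("pics/z5.png",np.hstack([c1,c2]))
E
```

```text
open t11.99 [ 0.6202 -0.0018  0.2117] F [-0.1505  0.0679 -0.5053] M [0.4252 0.9331 0.0629] op0.998 ff0.0
back t12.85 [0.5788 0.0091 0.2845] F [-0.105  -0.1969 -0.1644] M [ 0.327   0.9298 -0.0108] op0.997 ff0.0
[-14.1781  15.7924 -18.4452   0.     -55.7624 -60.9219]
over mallet t14.16 [ 0.4484 -0.2777  0.1303] F [ 0.4373 -0.5112  1.0267] M [ 0.134  -0.2053 -0.0449] op0.997 ff0.0
```

View pics/z5.png

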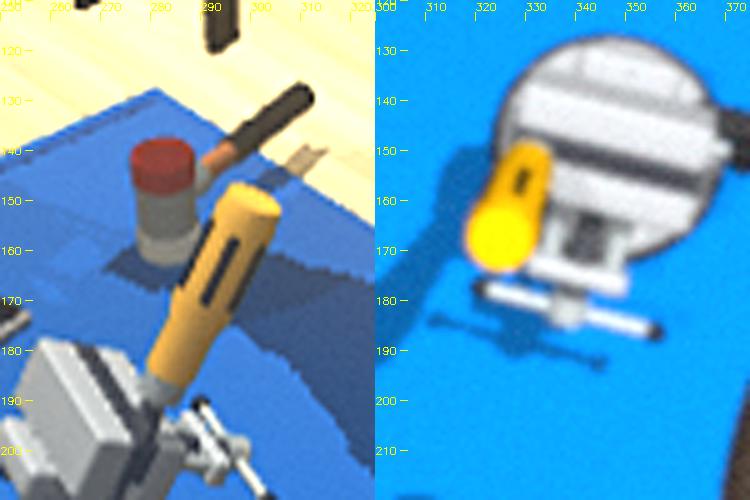

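```bash
python3 - <<'E'
from fit import *
T=CAL["top"]
print("butt T",atz(T,(325.6,167.6),.2505),"S",atz(S,(299.8,150),.2505))
env.move_straight([.448,-.278,.029],rate=.1,force_limit=8);st("down")
env.gripper_to(0.,5);st("touch")
env.gripper_to(0.,60);s=st("grip")
env.move_straight([.448,-.278,.16],rate=.12);st("up")
q=rpy(ang(165),-fz);B=np.array([.5993,.0042,.2508])
# white face 26 mm ahead of TCP
print(env.inverse_kinematics(B+fz*(.026+.05),q))
env.goto(B+fz*(.026+.045),q);s=st("pre tap")
f=env.grab_frame("scene");g=env.grab_frame("top");cv2.imwrite("pics/s4.png",f["image"]);cv2.imwrite("pics/t4.png",g["image"])
c1=crop(f["image"],260,70,80,120,5,None);c2=crop(g["image"],290,120,80,120,5,None)
cv2.imwrite("pics/z6.png",np.hstack([c1,c2]))
E
```

```text
butt T [0.5975 0.0039 0.2505] S [0.6009 0.004  0.2505]
down t15.42 [ 0.4486 -0.2782  0.0296] F [-0.2052  0.8001  1.0633] M [ 0.0465 -0.1534  0.0214] op1.002 ff0.0
touch t16.26 [ 0.4481 -0.2782  0.029 ] F [-0.0263 -0.8726 -0.2745] M [-0.2355 -0.0784  0.0515] op0.460 ff5.0
grip t16.48 [ 0.4481 -0.2781  0.029 ] F [ 0.0171 -1.8341 -0.5817] M [-0.3273 -0.1322 -0.0164] op0.448 ff60.0
up t17.72 [ 0.4473 -0.2777  0.159 ] F [-0.4113  1.1344 -4.6938] M [ 0.0293 -0.1476  0.0068] op0.445 ff60.0
[ 28.4167  -3.4236 -29.5763  29.1052 -44.9505 -60.8367]
pre tap t19.02 [0.5645 0.0125 0.3112] F [-0.3434 -0.1303 -3.9787] M [0.6227 1.5999 0.0068] op0.445 ff60.0
```

View pics/z6.png

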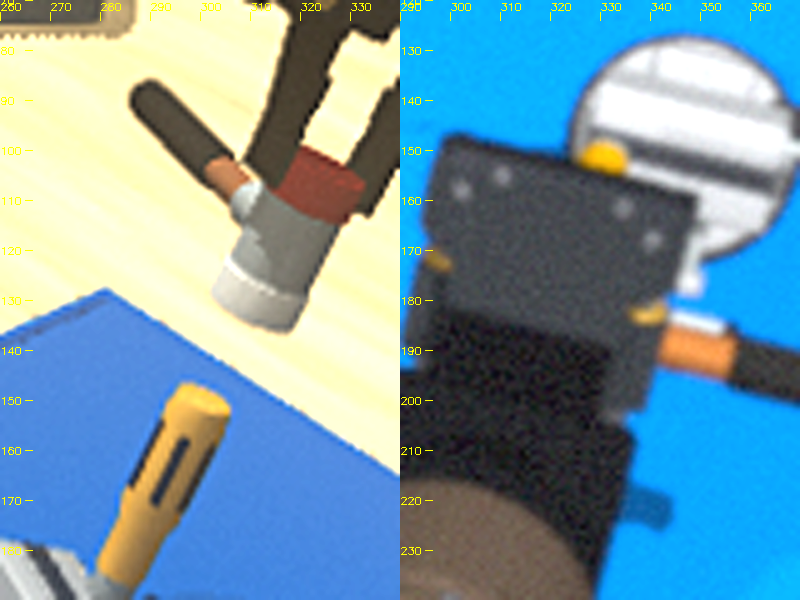

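```bash
python3 - <<'E'
from fit import *
B=np.array([.5993,.0042,.2508]);M=np.array([.5645,.0125,.3112])-fz*.026
print("face,top",proj(S,[M,M+fz*.07]).ravel(),"butt,mouth",proj(S,[B,B-fz*.104]).ravel())
print("face shifted",[ (proj(S,[M+d])-proj(S,[M])).ravel() for d in(.005*h,.005*e1)])
a=cv2.imread("pics/s4.png")
E
```

```text
face,top [309.3311 131.7579 323.9416 102.3613] butt,mouth [300.4522 149.6454 281.101  188.9087]
face shifted [array([1.0067, 1.1196]), array([-1.8971, -0.5139])]
```

```bash
python3 - <<'E'
from fit import *
B=np.array([.5993,.0042,.2508])+.002*e1;C=B+fz*.026
env.move_straight(C+fz*.025,rate=.1);st("start")
for i in range(2):
    hit=env.move_straight(C-fz*.008,rate=.08,force_limit=20);s=st("tap %s"%hit)
    print("depth past contact mm",-1e3*(s["position"]-C)@fz)
    env.move_straight(C+fz*.025,rate=.1);s=st("back")
E
```

```text
start t19.47 [0.5762 0.0094 0.295 ] F [ 0.4558 -0.1981 -3.5715] M [0.5433 1.5761 0.0289] op0.444 ff60.0
tap True t19.88 [0.5912 0.0067 0.2712] F [ 0.1133  0.8062 -1.1695] M [0.5197 0.925  0.1052] op0.446 ff60.0
depth past contact mm 4.077917484136873
back t20.33 [0.576  0.0104 0.2955] F [ 0.1744 -0.4258 -4.5339] M [ 0.5289  1.6462 -0.0527] op0.440 ff60.0
tap True t20.75 [0.5919 0.0063 0.2698] F [0.5748 0.3305 2.0565] M [ 0.1852  0.5293 -0.0549] op0.446 ff60.0
depth past contact mm 5.683865039368039
back t21.22 [0.5758 0.0102 0.2947] F [ 0.4288  0.7291 -4.9584] M [ 0.6069  1.6123 -0.0326] op0.441 ff60.0
```

```bash
python3 - <<'E'
from fit import *
B=np.array([.5993,.0042,.2508])+.002*e1;C=B+fz*.026
for i in range(3):
    hit=env.move_straight(C-fz*.016,rate=.1,force_limit=35);s=st("tap %s"%hit)
    print("depth past contact mm",-1e3*(s["position"]-C)@fz)
    env.move_straight(C+fz*.025,rate=.1)
env.move_straight(C+fz*.06,rate=.15);st()
f=env.grab_frame("scene");cv2.imwrite("pics/s5.png",f["image"])
crop(f["image"],260,130,60,80,7,"pics/z7.png")
E
```

```text
tap True t21.60 [0.5939 0.0057 0.2675] F [-1.1102  0.555   1.6626] M [ 0.3351  0.809  -0.0977] op0.447 ff59.9
depth past contact mm 8.728402863377829
tap True t22.48 [0.5939 0.0054 0.265 ] F [-1.7941  0.2963  1.8307] M [ 0.4214  0.8688 -0.0303] op0.445 ff59.9
depth past contact mm 10.895450661254682
tap True t23.41 [0.5944 0.005  0.2632] F [-4.397   1.2277  3.2803] M [0.6075 1.3545 0.0292] op0.445 ff59.9
depth past contact mm 12.81644445402555
 t24.32 [0.5593 0.015  0.3256] F [-0.4054 -0.032  -4.3391] M [0.5905 1.5319 0.0414] op0.445 ff59.9
```

View pics/z7.png

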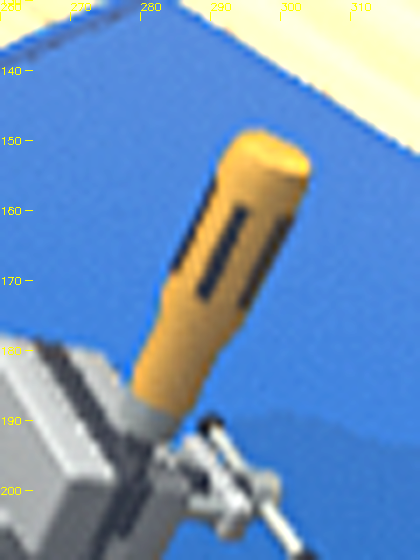

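```bash
python3 - <<'E'
from fit import *
def hd(m): return [(m+fz*.02,.011),(m+fz*.036,.011),(m+fz*.048,.014),(m+fz*.101,.014),(m+fz*.104,.0125)]
m0=np.array([.5993,.0042,.2508])-fz*.104
for n in("s4","s5"):
    a=cv2.imread(f"pics/{n}.png")
    print(n,fit(a,lambda p:hd(m0+p[0]*fz+p[1]*e1),(280,145,304,180),[-.002,0]))
E
```

```text
s4 (array([0.0016, 0.0001]), np.float64(11.795427011358168), np.float64(21.52589645677508))
s5 (array([-0.0036,  0.0009]), np.float64(12.352057860674273), np.float64(19.8597690673446))
```

```bash
python3 - <<'E'
from fit import *
def hd(m): return [(m+fz*.02,.011),(m+fz*.036,.011),(m+fz*.048,.014),(m+fz*.101,.014),(m+fz*.104,.0125)]
sh=np.array([.6303,-.0043,.1934])-.0018*h-.042*fz
for n in("s4","s5"):
    a=cv2.imread(f"pics/{n}.png")
    print(n,fit(a,lambda p:hd(sh+p[0]*fz+p[1]*e1),(280,145,304,180),[.002,0]))
    print(n,"neck",fit(a,lambda p:handle(sh+p[0]*fz+p[1]*e1),(284 if 0 else 279,172,296,188),[.002,0]))
s=proj(S,[sh])[0];print(s)
E
```

```text
s4 (array([ 0.0045, -0.0005]), np.float64(11.842567424080555), np.float64(18.628681595441094))
s4 neck (array([0.0027, 0.    ]), np.float64(2.486282890024818), np.float64(2.4974655511585713))
s5 (array([-0.0005,  0.0005]), np.float64(12.171431477308603), np.float64(19.31991588319334))
s5 neck (array([-0.0028,  0.0002]), np.float64(2.0920406394915974), np.float64(3.0268353012758293))
[280.4222 189.8189]
```

```bash
python3 - <<'E'
from fit import *
def hd(m): return [(m+fz*.02,.011),(m+fz*.036,.011),(m+fz*.048,.014),(m+fz*.101,.014),(m+fz*.104,.0125)]
B=np.array([.5993,.0042,.2508])+.002*e1;C=B+fz*.026
env.move_straight(C+fz*.018,rate=.15)
hit=env.move_straight(C-fz*.022,rate=.1,force_limit=35);s=st("tap %s"%hit)
print("depth past contact mm",-1e3*(s["position"]-C)@fz)
env.move_straight(C+fz*.06,rate=.12)
f=env.grab_frame("scene");cv2.imwrite("pics/s6.png",f["image"])
sh=np.array([.6303,-.0043,.1934])-.0018*h-.042*fz
print(fit(f["image"],lambda p:hd(sh+p[0]*fz+p[1]*e1),(280,145,304,180),[.002,0]))
print("neck",fit(f["image"],lambda p:handle(sh+p[0]*fz+p[1]*e1),(279,172,296,188),[.002,0]))
E
```

```text
tap True t25.20 [0.5978 0.0054 0.2626] F [-4.0548  2.2051  3.2985] M [0.7109 1.4566 0.0838] op0.448 ff59.8
depth past contact mm 14.891981348785407
(array([-0.0005,  0.0005]), np.float64(11.916923781387442), np.float64(19.019435216919412))
neck (array([-0.0028,  0.0002]), np.float64(2.0837369240001724), np.float64(3.0373288262133875))
```

```bash
python3 - <<'E'
from fit import *
q=rpy(ang(104.9),[0,0,-1])
env.goto([.448,-.278,.15],q)
env.move_straight([.448,-.278,.05],rate=.12);st("low")
f=env.grab_frame("scene");
hit=env.move_straight([.448,-.278,.012],rate=.025,force_limit=5);s=st("down %s"%hit)
g=env.grab_frame("scene")
cv2.imwrite("pics/z8.png",np.hstack([crop(f["image"],250,95,75,75,5,None),crop(g["image"],250,95,75,75,5,None)]))
E
```

```text
low t28.37 [ 0.4489 -0.2782  0.0509] F [ 0.0722 -0.2449 -3.542 ] M [ 0.0651 -0.2277 -0.0516] op0.449 ff59.8
down True t29.52 [ 0.4481 -0.2779  0.0201] F [0.4493 0.8857 4.3059] M [ 0.2672 -0.1039  0.0439] op0.448 ff59.7
```

View pics/z8.png

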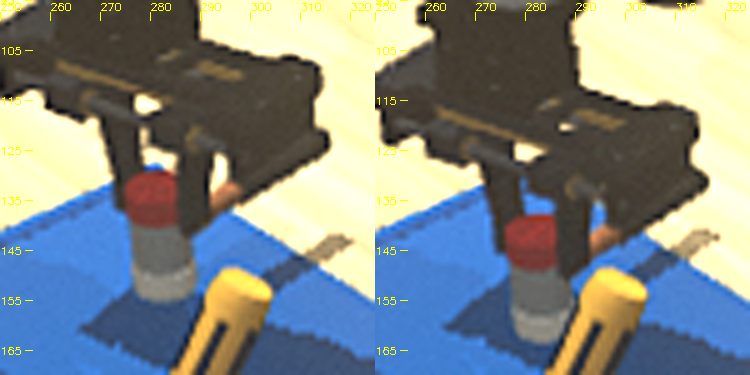

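```bash
python3 - <<'E'
from fit import *
env.gripper_to(1.0);env.dwell(.2)
env.move_straight([.448,-.278,.20],rate=.12);st("up")
env.goto([.30,-.45,.25],rpy(ang(104.9),[0,0,-1]));env.dwell(.3);st("park")
f=env.grab_frame("scene");g=env.grab_frame("top")
cv2.imwrite("pics/z9.png",np.hstack([f["image"][95:320,195:480],g["image"][80:305,150:500]]))
E
```

```text
up t32.47 [ 0.4476 -0.2778  0.1992] F [-0.4515 -0.2136  0.117 ] M [ 0.0692 -0.1277  0.0532] op1.000 ff0.0
park t33.69 [ 0.3007 -0.4494  0.2498] F [-0.3486  0.8656 -0.2795] M [ 0.0362 -0.1163  0.0614] op0.997 ff0.0
```

View pics/z9.png

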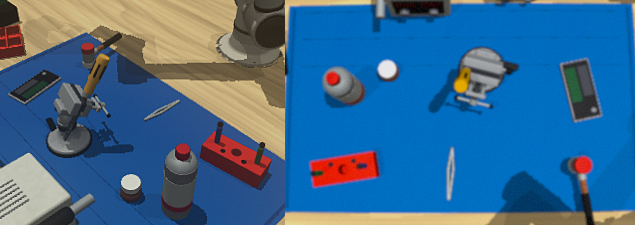

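The handle sits on the file, the mallet stands upright on the mat, and the bystanders have not moved.

```bash
python3 -c "
from workcell import env
print(env.close_job())"
```

```text
the job is handed in; nothing more can be done
None
```

I handed the job in at about 34 s: the handle moved about 5 mm under the taps and no further on the last of six, so I take it as home against the shoulder, and the mallet is back standing on its spot with nothing else disturbed.

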